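# Release a slide cassette from the scanner by its two side catches

## Robot

A 6-joint arm with a two-finger parallel gripper is mounted at the origin on the work surface; the furniture and walls round the work are solid. World frame = base frame: x ahead of the robot, y to its left, z up, the work surface at z = 0. Lengths are in m, angles in degrees, forces in N, time in s.
With the tool pointing down it reaches from about 0.35 to 0.875 m from the base axis. Payload 4.2 kg.
Tool frame: the origin (TCP) lies at the very end of the fingers, on their centre line; the grasp point (between the pads) lies 19 mm behind it; z points along the fingers, y is the direction in which the jaws open and shut (so a half turn about z gives the same grasp; the last joint's range is limited). The gripper opens to 87 mm and grips with 3 to 60 N. Pads are 19 mm wide; open, the fingers measure 117 mm over their backs; the gripper's body (75 mm by 190 mm) begins 51 mm behind the grasp point.
Start: joints at [-52.735, 22.042, 0.453, 0, -68.411, -14.817], TCP at [0.239, -0.578, 0.223] pointing down, gripper open.
Joint ranges: [-179.83, 179.83], [-69.29, 118.12], [-61.27, 80.66], [-181.25, 117.63], [-171.15, -9.14], [-177.46, 177.46]. Speed limits (degrees/s): [159.86, 159.86, 180, 180, 180, 180].

## Interface

Orientations are given as a 3x3 rotation matrix whose columns are the frame's x, y, z axes.
In Python, from station import r, imaging gives the robot as it stands. The module is installed in compiled form; this text tells all that it offers.
- The arm moves only by the tool move_arm, never from a script. Its argument "motion" is one flat list of numbers, 7 for each row, row after row: the shift along the tool's x, y, z in units of 40 mm (1.0 is 40 mm), then the turn, a rotation vector about the tool's x, y, z in units of 5 degrees (1.0 is 5 degrees), then the gripper's target within -1 to 1 (shut at 1, half-way at 0, fully open at -1). In form: [dx, dy, dz, wx, wy, wz, gripper, dx, dy, dz, wx, wy, wz, gripper, ...]. A call has 1 to 20 rows; each row is the pose to reach, as a shift and turn from the pose measured when the call began, along the tool's axes at that moment; what a row does not reach only later rows make up. A row lasts 1/12 s, in which the tool goes at most 41.7 mm and 7.16 degrees, less where a joint would pass 70% of its speed; a pose out of reach is approached as far as the arm can. A call with a gripper value outside its range is refused whole. The fingers move at their own pace and stop on an object; the grip force is fixed at half the most. Time passes only in rows, so rows that repeat a pose let the fingers close. It gives the time, the measured TCP pose, the force and the opening at its end, in the units of the state.
- r.sense(): the state, without advancing time (a new reading comes with each control period).
- imaging.capture(name): name is "scene" or "top" or "wrist"; returns the picture (420x560x3 uint8, blue, green, red); there is no depth.
- imaging.camera_params(name): a dict with "intrinsics" (3x3 intrinsics, pixels), "world_from_camera" (4x4, takes a point from camera to world coordinates). Camera axes: x right, y down, z forward; pixel columns grow to the right and rows downward; lengths in m; the calibration is good to about 2 mm. The wrist camera is an equidistant fisheye: a pixel r from the principal point sees the ray r / f radians off the axis. A picture is of the moment at which its call begins: read the wrist's pose just before it. camera_params takes no time and is no camera call; for the wrist camera it gives the pose at the moment of the call.
- r.finish_job(): hands the job in, once; it reports no verdict.
The state is a dict: "time_s": time; "joints": joint angles; "joint_velocities": joint speeds; "effort": joint torques, N m; "tcp_pos": TCP position; "ee_rot": TCP orientation; "wrist_force": force on the tool from outside, world axes, zero at the start; "moment": the same for the moment, N m; "gripper_width": opening from 0.0 (shut) to 1.0 (fully open).
Only numpy, scipy, OpenCV 4.12 (cv2) and the standard library are available. Lean on these libraries where they do the work, as an engineer would, in place of code of your own. Each camera call takes 0.05 s, during which the arm holds its last target.

## Task

Take the slide cassette out of the scanner on the bench: swing its door wide open, past a right angle, by the blue grip post on it and leave it open; then pinch the two orange catches on the cassette's long sides together and, still pinching, lift the cassette by at least 10 cm, out of its bay. Finish while still holding it there, upright, still and clear of the scanner, with both catches pinched; do not knock or push aside the other things on the bench.

Things in the scene. Friction and masses are not known exactly. Their poses are not given: they have to be found in the camera images.
- scanner: white slide scanner, fixed on the riser, deck 166 x 140 mm, front at x = -0.064. Origin on the riser's top (0.050 above the bench) under the middle of its cassette bay; +x to its back, +y to its left. Heights in its frame: deck 0.012; grey bay walls (103 x 68 mm outside, 1.5 mm play) 0.052, side cheeks (|y| 63-68 mm) 0.042, the housing behind (x 0.054 to 0.102) 0.116
- riser: aluminium shelf plate 295 x 250 mm on four posts, fixed, its top 50 mm above the bench; the scanner stands on it and a black tool tray under it; origin on the bench under its middle
- door (a joint): angle of the wrap-over door, rad: 0 closed, 1.57 right angle, 1.85 stop; opens clockwise seen from above (free right end comes forward, then left) about an upright hinge at the front left corner. White panel 132 mm wide with a clear hood, 108 mm deep, top 177 mm above the bench, that covers the cassette while closed and turns with it. Stiff (0.12 N m), stays where left; may start ajar, under 0.2
- door_hinge (a point): point on the door's upright hinge axis at grip height (0.202 above the bench), at x = -0.058, y = +0.066 in the scanner's frame
- door_grip (a point): centre of the blue upright round grip post on the hood near its free end: 16 mm in diameter, from 0.180 to 0.221 above the bench; this point at 0.202, 119 mm from the hinge axis, in the scanner's frame about x = -0.045, y = -0.052 when closed. Round, so fingers may turn about it
- cassette: grey slide cassette, 84 (its x) x 44 (its y) x 96 mm high, 0.2 kg; origin mid-underside, 0.062 above the bench when seated, axes as the scanner's. Mid each long side stands an orange catch button, 26 mm wide, 28 high, its middle 78 mm above the origin: 60 mm over both when free, 46 mm pinched home. Unpinched, the catches' hooks lock it under ledges of the bay
- catch_left (a joint): travel of the catch on the cassette's +y side, m: 0 out (locked), 0.007 pressed fully in (its hook is free from 0.004 to 0.0055); spring 3 N at rest to 6.5 N pressed home
- catch_right (a joint): the same for the catch on the cassette's -y side
- tip_box: bystander: clear blue pipette-tip box, closed, 85 x 112 x 76 mm; origin in the middle of its underside
- petri_brown: bystander: brown covered petri dish, 81 mm across, 12 mm high; origin in the middle of its underside
- reagent_bottle: bystander: white bottle with red cap, 57 mm across, 107 mm high; origin in the middle of its underside
- slide_box: bystander: clear lidded slide box, 70 x 85 x 81 mm; origin in the middle of its underside
- vial_tall: bystander: small vial with dark cap, 22 mm across, 78 mm high; origin in the middle of its underside

How it is judged:
By the outcome, as a careful person would: the job done as asked, in the order asked, and still so for the second after the job is handed in, while the arm keeps its last pose, push and grip.
It also fails if it takes over 61 s, if anything falls off the work surface, if the arm or the gripper's body presses on something with over 40 N, if the wrist force passes 120 N, or if a joint passes its speed limit or range.

## Working session

There is one attempt and no reset: what is moved stays moved. The work goes in short steps, Python scripts to look and compute and a tool call to move; the robot and the scene stay as the last step left them, time stands still between calls to the robot, and variables do not carry over. Pictures are saved under pics/ and viewed, and the job is handed in when it is done.

Besides the shell and the picture viewer there is one more tool, called after "Call:" as name(argument=value, ...) on one line, values as JSON. move_arm: Moves the arm, as the interface text tells. Its arguments: {"type":"object","properties":{"motion":{"type":"array","items":{"type":"number"}}},"required":["motion"]}

```bash
mkdir -p pics; python3 - <<'E'
from station import r, imaging
import cv2
s=r.sense(); print(s)
for n in("scene","top","wrist"):
    p=imaging.camera_params(n); print(n,p)
    cv2.imwrite(f"pics/{n}0.png",imaging.capture(n))
E
```

```text
{'time_s': 0.0, 'joints': array([-5.27353774e+01,  2.20898475e+01,  3.78813981e-01, -2.93036254e-02,
       -6.84114570e+01, -1.48173977e+01]), 'joint_velocities': array([ 0.05789994, -0.0628052 ,  0.0553348 ,  0.06546055, -0.0219236 ,
       -0.02790048]), 'effort': array([-1.10334451e-03, -3.90669394e+01,  1.87409824e+01,  4.21994448e+00,
        1.10084712e-02, -2.11422007e-04]), 'tcp_pos': array([ 0.23843521, -0.57706683,  0.22146183]), 'ee_rot': array([[-9.24303621e-01, -3.81656885e-01, -9.15962706e-04],
       [-3.81657974e-01,  9.24301484e-01,  1.98932994e-03],
       [ 8.73842213e-05,  2.18832933e-03, -9.99997602e-01]]), 'wrist_force': array([-0.59193036, -0.37049336,  0.6306194 ]), 'moment': array([ 0.00712542, -0.01017991,  0.00227363]), 'gripper_width': 1.0031665144361883}
scene {'intrinsics': array([[472.50793048,   0.        , 274.36383845],
       [  0.        , 472.50793048, 210.5214897 ],
       [  0.        ,   0.        ,   1.        ]]), 'world_from_camera': array([[ 0.9983227 ,  0.04007838, -0.04177928,  0.47479095],
       [ 0.05699618, -0.55373953,  0.830737  , 
[... 417 characters left out ...]
.01747564, -0.01969687,  0.28290202],
       [ 0.02126597, -0.09468592, -0.99528003,  0.97102716],
       [ 0.        ,  0.        ,  0.        ,  1.        ]])}
wrist {'intrinsics': array([[325.1922621 ,   0.        , 273.27671201],
       [  0.        , 325.1922621 , 208.98339046],
       [  0.        ,   0.        ,   1.        ]]), 'world_from_camera': array([[-3.82122084e-01,  8.87211051e-01,  2.58532908e-01,
         1.67882332e-01],
       [ 9.24111437e-01,  3.66598667e-01,  1.07812192e-01,
        -6.07341970e-01],
       [ 8.74348457e-04,  2.80110636e-01, -9.59967326e-01,
         3.83480754e-01],
       [ 0.00000000e+00,  0.00000000e+00,  0.00000000e+00,
         1.00000000e+00]])}
```

View pics/scene0.png

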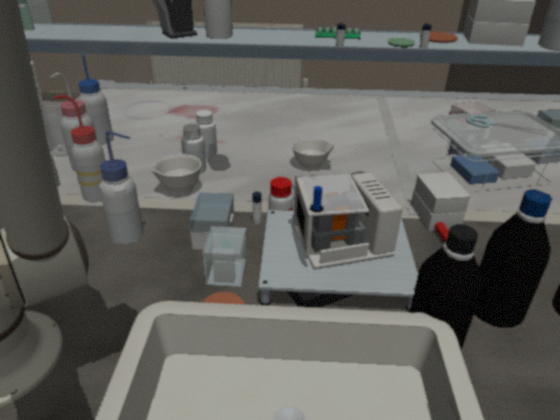

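View pics/top0.png

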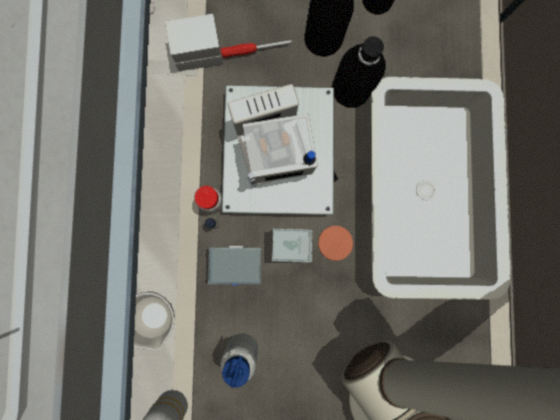

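View pics/wrist0.png

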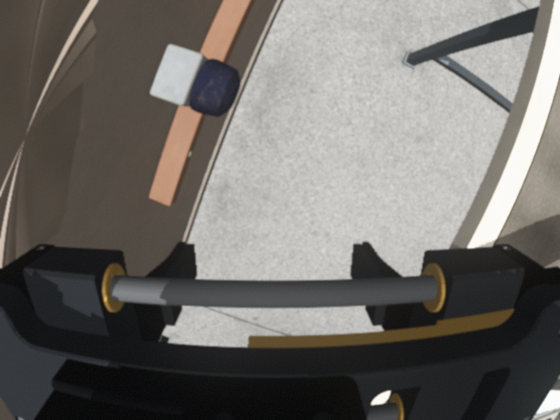

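The scene view shows the scanner on its riser, with the blue post at about (318,197) and the orange catches inside the hood. The top view shows the post at (310,157), the housing at (262,103), and the slide box, dish and tip box at the robot side. I'll zoom in next.

```bash
python3 - <<'E'
import cv2
a=cv2.imread("pics/top0.png")[75:225,200:350]; cv2.imwrite("pics/topz.png",cv2.resize(a,(600,600),interpolation=cv2.INTER_CUBIC))
b=cv2.imread("pics/scene0.png")[160:300,250:420]; cv2.imwrite("pics/scz.png",cv2.resize(b,(680,560),interpolation=cv2.INTER_CUBIC))
E
```

```text
(no output)
```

View pics/topz.png

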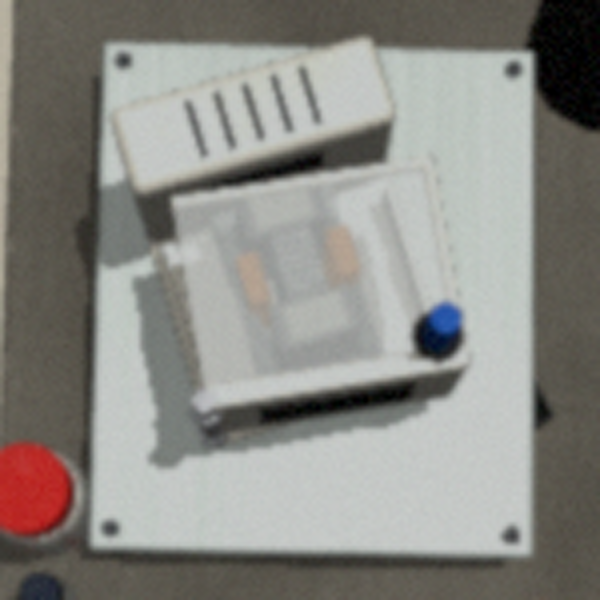

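View pics/scz.png

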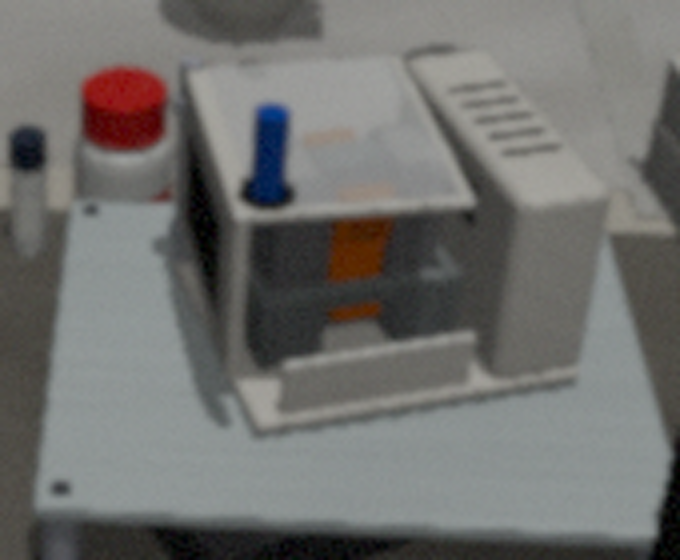

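```bash
cat > h.py <<'E'
import numpy as np, cv2
from station import r, imaging
def ray(n,u,v,P=None):
    P=P or imaging.camera_params(n); K=P["intrinsics"]; T=P["world_from_camera"]
    x=(u-K[0,2])/K[0,0]; y=(v-K[1,2])/K[1,1]
    if n=="wrist":
        t=np.hypot(x,y); d=np.array([x/t*np.sin(t),y/t*np.sin(t),np.cos(t)])
    else: d=np.array([x,y,1.])
    d=T[:3,:3]@d; return T[:3,3],d/np.linalg.norm(d)
def plane(n,u,v,z,P=None):
    o,d=ray(n,u,v,P); return o+d*(z-o[2])/d[2]
def proj(n,p,P=None):
    P=P or imaging.camera_params(n); T=np.linalg.inv(P["world_from_camera"]); c=T[:3,:3]@p+T[:3,3]; K=P["intrinsics"]
    q=K@(c/c[2]); return q[:2]
def tri(a,b):
    A=0;B=0
    for o,d in (a,b):
        M=np.eye(3)-np.outer(d,d); A=A+M; B=B+M@o
    p=np.linalg.solve(A,B); return p,[np.linalg.norm(np.cross(p-o,d)) for o,d in (a,b)]
E
python3 - <<'E'
from h import *
z=lambda u,v:(200+(u+.5)/4-.5,75+(v+.5)/4-.5)
s=lambda u,v:(250+(u+.5)/4-.5,160+(v+.5)/4-.5)
H=[plane("top",*z(u,v),.166) for u,v in((112,115),(140,191),(393,116),(370,38))]
for h in H: print("housing",h.round(4))
print(np.linalg.norm(H[1]-H[2]),np.linalg.norm(H[0]-H[1]))
HS=[plane("scene",*s(u,v),.166) for u,v in((605,198),(512,203),(408,55),(478,52))]
for h in HS: print("housing scene",h.round(4))
a=cv2.imread("pics/top0.png").astype(int); 
for n,f in(("top","top0"),("scene","scene0")):
    a=cv2.imread(f"pics/{f}.png").astype(int); m=(a[...,0]>a[...,2]+50)&(a[...,0]>a[...,1]+30)
    y,x=np.nonzero(m); k=(x>290)&(x<335)&(y>140)&(y<215); print(n,x[k].min(),x[k].max(),y[k].min(),y[k].max(),x[k].mean(),y[k].mean())
t=z(447,317); q=s(272,111)
print("grip top",tri(ray("top",*t),ray("scene",*q)), plane("top",*t,.221),plane("scene",*s(268,190),.180),plane("top",*z(436,345),.18))
print("hinge?",plane("top",*z(205,402),.177), plane("top",*z(205,402),.202))
E
```

```text
housing [0.6258 0.3746 0.166 ]
housing [0.587  0.3596 0.166 ]
housing [0.6285 0.2332 0.166 ]
housing [0.6689 0.2454 0.166 ]
0.13296385384316975 0.04160284307062404
housing scene [0.6664 0.2391 0.166 ]
housing scene [0.624 0.232 0.166]
housing scene [0.5881 0.3649 0.166 ]
housing scene [0.624  0.3707 0.166 ]
top 307 314 151 159 310.7241379310345 154.74137931034483
scene 313 321 186 209 317.1418439716312 197.645390070922
grip top (array([0.51333527, 0.21050566, 0.22195244]), [np.float64(0.00035428406135790477), np.float64(0.00035428406135807705)]) [0.51390746 0.21043137 0.221     ] [0.51384474 0.21327787 0.18      ] [0.5089274  0.21174724 0.18      ]
hinge? [0.47907483 0.32414371 0.177     ] [0.47495785 0.32284521 0.202     ]
```

```bash
python3 - <<'E'
from h import *
print("bottle cap",tri(ray("top",371,49),ray("scene",461,238)))
print("bottle2 cap",tri(ray("top",378,2),ray("scene",536,201)))
for u,v in((272,229),(313,229),(312,263),(271,262)): print("slide",plane("top",u,v,.081).round(3))
print("petri",plane("top",336,243,.012).round(3))
for u,v in((208,248),(261,248),(261,283),(208,284)): print("tip",plane("top",u,v,.076).round(3))
print("reagent",plane("top",207,197,.107).round(3))
h=np.array([.477,.3245]);
for c in((271,229),(292,245),(313,229)): print(np.linalg.norm(plane("top",*c,.081)[:2]-h))
# door bottom: front panel bottom right corner in top & scene
s=lambda u,v:(250+(u+.5)/4-.5,160+(v+.5)/4-.5)
z=lambda u,v:(200+(u+.5)/4-.5,75+(v+.5)/4-.5)
print(tri(ray("top",*z(467,365)),ray("scene",*s(237,212))))
print(ray("scene",*s(230,375)),plane("scene",*s(230,375),.062))
E
```

```text
bottle cap (array([0.72427772, 0.09572939, 0.21215579]), [np.float64(0.00010520096330379643), np.float64(0.00010520096330377774)])
bottle2 cap (array([0.7978135 , 0.09411189, 0.27580774]), [np.float64(0.01440471685212289), np.float64(0.014404716852122874)])
slide [0.378 0.281 0.081]
slide [0.379 0.192 0.081]
slide [0.306 0.194 0.081]
slide [0.307 0.282 0.081]
petri [0.35  0.131 0.012]
tip [0.335 0.418 0.076]
tip [0.337 0.304 0.076]
tip [0.262 0.302 0.076]
tip [0.258 0.416 0.076]
reagent [0.442 0.419 0.107]
0.10743418710982058
0.1589978295753951
0.16457241614182727
(array([0.49989872, 0.19639362, 0.17899098]), [np.float64(0.000393379201389231), np.float64(0.000393379201389313)])
(array([ 0.47479095, -0.48125992,  0.63337478]), array([ 0.03087338,  0.77940568, -0.62575843])) [0.50298118 0.23040887 0.062     ]
```

```bash
cat >> h.py <<'E'
def units(target,s=None):
    s=s or r.sense(); return (s["ee_rot"].T@(np.array(target)-s["tcp_pos"])/.04).round(2)
def show():
    s=r.sense(); print("t",round(s["time_s"],2),"tcp",s["tcp_pos"].round(4),"yaw_y",np.degrees(np.arctan2(s["ee_rot"][1,1],s["ee_rot"][0,1])).round(2),"zax",s["ee_rot"][:,2].round(3),"F",s["wrist_force"].round(1),"M",s["moment"].round(2),"w",round(s["gripper_width"],3),"j",s["joints"].round(0))
E
python3 -c "
from h import *
show();print(units([.513,.2115,.27]),units([.24,-.577,.27]))"
```

```text
t 0.15 tcp [ 0.2385 -0.5772  0.2217] yaw_y 112.44 zax [-0.001  0.001 -1.   ] F [-0.5 -0.1 -0.5] M [ 0.03 -0.05  0.01] w 1.0 j [-53.  22.   0.  -0. -68. -15.]
[-13.87  15.61  -1.18] [-0.04 -0.01 -1.21]
```

Call:
move_arm(motion=[0,0,-1.2,0,0,0,-1,-13.87,15.6,-1.2,0,0,1,-1,-13.87,15.6,-1.2,0,0,1,-1,-13.87,15.6,-1.2,0,0,1,-1,-13.87,15.6,-1.2,0,0,1,-1,-13.87,15.6,-1.2,0,0,1,-1,-13.87,15.6,-1.2,0,0,1,-1,-13.87,15.6,-1.2,0,0,1,-1,-13.87,15.6,-1.2,0,0,1,-1,-13.87,15.6,-1.2,0,0,1,-1,-13.87,15.6,-1.2,0,0,1,-1,-13.87,15.6,-1.2,0,0,1,-1,-13.87,15.6,-1.2,0,0,1,-1,-13.87,15.6,-1.2,0,0,1,-1,-13.87,15.6,-1.2,0,0,1,-1,-13.87,15.6,-1.2,0,0,1,-1,-13.87,15.6,-1.2,0,0,1,-1,-13.87,15.6,-1.2,0,0,1,-1,-13.87,15.6,-1.2,0,0,1,-1,-13.87,15.6,-1.2,0,0,1,-1])

```text
time_s: 1.82
tcp_pos: [0.4988, 0.1724, 0.2703]
ee_rot: [[-0.954, -0.3, -0.001], [-0.3, 0.954, 0.001], [0.0, 0.002, -1.0]]
wrist_force: [0.6, -0.2, 0.0]
gripper_width: 1.002
```

```bash
python3 -c "
from h import *
P=imaging.camera_params('wrist')
cv2.imwrite('pics/w1.png',imaging.capture('wrist'))
show();print(units([.513,.2115,.27]),P)"
```

```text
t 1.87 tcp [0.502  0.1781 0.2694] yaw_y 107.68 zax [ 0.002  0.003 -1.   ] F [4.3 4.7 1.3] M [ 0.5  -0.62 -0.02] w 1.001 j [  37.   11.   -8.   -0.  -71. -109.]
[-0.52  0.71 -0.01] {'intrinsics': array([[325.1922621 ,   0.        , 273.27671201],
       [  0.        , 325.1922621 , 208.98339046],
       [  0.        ,   0.        ,   1.        ]]), 'world_from_camera': array([[-3.00753945e-01,  9.15648691e-01,  2.66710591e-01,
         4.25986565e-01],
       [ 9.53701500e-01,  2.88543493e-01,  8.48298413e-02,
         1.48462688e-01],
       [ 7.16727632e-04,  2.79875200e-01, -9.60036124e-01,
         4.32215723e-01],
       [ 0.00000000e+00,  0.00000000e+00,  0.00000000e+00,
         1.00000000e+00]])}
```

View pics/w1.png

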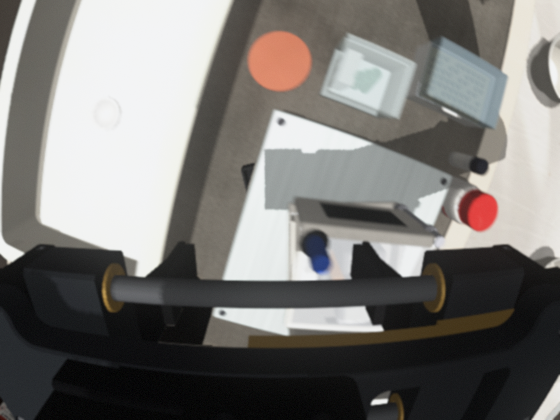

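The wrist view shows the blue post at about (320,262) between the fingers, slightly ahead as expected.

Call:
move_arm(motion=[-0.52,0.71,0,0,0,0,-1,-0.52,0.71,0,0,0,0,-1,-0.52,0.71,0,0,0,0,-1,-0.52,0.71,0,0,0,0,-1,-0.52,0.71,0,0,0,0,-1,-0.52,0.71,0,0,0,0,-1])

```text
time_s: 2.37
tcp_pos: [0.5129, 0.2103, 0.2699]
ee_rot: [[-0.953, -0.303, 0.002], [-0.303, 0.953, 0.004], [-0.003, 0.003, -1.0]]
wrist_force: [0.3, -0.3, 0.2]
gripper_width: 0.998
```

```bash
python3 -c "
from h import *
P=imaging.camera_params('wrist')
cv2.imwrite('pics/w2.png',imaging.capture('wrist'))
a=cv2.imread('pics/w2.png').astype(int)
m=((a[...,0]>a[...,2]+50)&(a[...,0]>a[...,1]+30)).astype('uint8')
n,l,st,c=cv2.connectedComponentsWithStats(m)
for i in range(1,n):
  if st[i,4]>60: print(st[i],c[i])
show();print(units([.513,.2115,.186]))
cv2.imwrite('pics/w2z.png',cv2.resize(cv2.imread('pics/w2.png')[180:340,200:420],None,fx=3,fy=3))
print(P['world_from_camera'].round(4).tolist())"
```

```text
[265 221  20  19 301] [274.29900332 230.09634551]
t 2.42 tcp [0.513  0.2104 0.2699] yaw_y 107.61 zax [ 0.002  0.004 -1.   ] F [ 1.1 -0.4  0.8] M [-0.01 -0.    0.01] w 1.0 j [  39.   13.   -5.   -0.  -71. -111.]
[-0.    0.02  2.1 ]
[[-0.3031, 0.9141, 0.2692, 0.4397], [0.953, 0.2902, 0.0875, 0.1859], [0.0018, 0.2831, -0.9591, 0.4315], [0.0, 0.0, 0.0, 1.0]]
```

View pics/w2z.png

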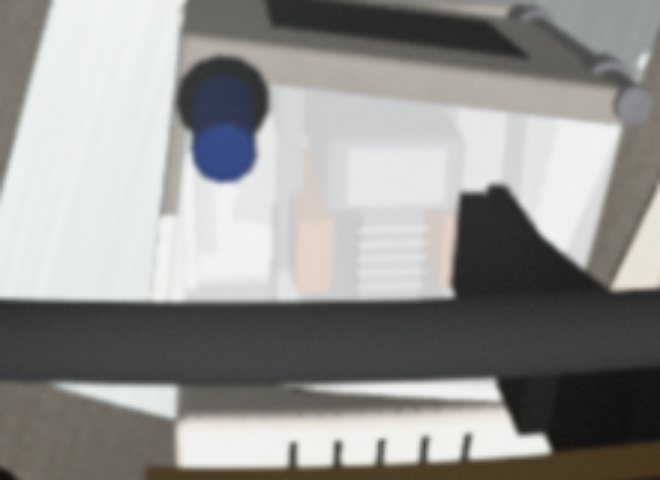

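```bash
python3 -c "
from h import *
w=lambda x,y:(200+(x+.5)/3-.5,180+(y+.5)/3-.5)
print(plane('wrist',*w(224,151),.221),'hinge top',plane('wrist',*w(633,105),.177))
for q in ((300,213),(332,213),(300,291),(331,291),(428,209),(456,209)): print(plane('wrist',*w(*q),.154))
"
```

```text
[0.51306004 0.21042227 0.221     ] hinge top [0.4798386  0.32524788 0.177     ]
[0.54889604 0.24701935 0.154     ]
[0.54595132 0.25660812 0.154     ]
[0.5749538  0.25622009 0.154     ]
[0.57206046 0.26585928 0.154     ]
[0.53584076 0.28546496 0.154     ]
[0.53324768 0.29425598 0.154     ]
```

Call:
move_arm(motion=[0,0,0.7,0,0,0,-1,0,0,1.4,0,0,0,-1,0,0,2,0,0,0,-1,0,0,2.1,0,0,0,-1,0,0,2.1,0,0,0,-1,0,0,2.1,0,0,0,1,0,0,2.1,0,0,0,1,0,0,2.1,0,0,0,1,0,0,2.1,0,0,0,1,0,0,2.1,0,0,0,1,0,0,2.1,0,0,0,1,0,0,2.1,0,0,0,1,0,0,2.1,0,0,0,1,0,0,2.1,0,0,0,1])

```text
time_s: 3.58
tcp_pos: [0.5131, 0.2107, 0.1859]
ee_rot: [[-0.953, -0.303, 0.002], [-0.303, 0.953, 0.004], [-0.003, 0.003, -1.0]]
wrist_force: [0.1, 1.0, -0.0]
gripper_width: 0.401
```

```bash
python3 -c "
from h import *
show(); s=r.sense()
h=np.array([.4775,.3247]); g=s['tcp_pos'][:2]-h; R=np.hypot(*g); a0=np.degrees(np.arctan2(g[1],g[0])); print(R,a0)
for i,a in enumerate(np.linspace(a0,-168.5,41)):
  if i==0: continue
  p=h+.1195*np.array([np.cos(np.radians(a)),np.sin(np.radians(a))])
  u=units([*p,s['tcp_pos'][2]],s); print(i,round(a,1),p.round(3),u)
"
```

```text
t 3.58 tcp [0.5131 0.2107 0.1859] yaw_y 107.62 zax [ 0.002  0.004 -1.   ] F [ 0.1  1.  -0. ] M [0.06 0.07 0.03] w 0.401 j [  39.   17.  -13.   -0.  -60. -111.]
0.11943682184008896 -72.635271435793
1 -75.0 [0.508 0.209] [ 0.12  0.   -0.  ]
2 -77.4 [0.504 0.208] [ 0.25  0.01 -0.  ]
3 -79.8 [0.499 0.207] [ 0.37  0.02 -0.  ]
4 -82.2 [0.494 0.206] [ 0.5   0.04 -0.  ]
5 -84.6 [0.489 0.206] [ 0.62  0.07 -0.  ]
6 -87.0 [0.484 0.205] [ 0.74  0.1  -0.  ]
7 -89.4 [0.479 0.205] [ 0.86  0.13 -0.  ]
8 -91.8 [0.474 0.205] [ 0.98  0.17 -0.  ]
9 -94.2 [0.469 0.206] [ 1.1   0.21 -0.  ]
10 -96.6 [0.464 0.206] [ 1.21  0.26 -0.  ]
11 -99.0 [0.459 0.207] [ 1.33  0.31 -0.  ]
12 -101.4 [0.454 0.208] [ 1.44  0.37 -0.  ]
13 -103.8 [0.449 0.209] [ 1.54  0.44 -0.  ]
14 -106.2 [0.444 0.21 ] [ 1.65  0.5  -0.  ]
15 -108.6 [0.439 0.211] [ 1.75  0.58 -0.  ]
16 -111.0 [0.435 0.213] [ 1.85  0.65 -0.  ]
17 -113.4 [0.43  0.215] [ 1.95  0.73 -0.  ]
18 -115.8 [0.426 0.217] [ 2.04  0.81 -0.  ]
19 -118.2 [0.421 0.219] [ 2.13  0.9  -0.  ]
20 -120.6 [0.417 0.222] [ 2.21  0.99 -0.  ]
21 -123.0 [0.412 0.224] [ 2.29  1.09 -0.  ]
22 -125.4 [0.408 0.227] [ 2.37  1.19 -0.  ]
23 -127.8 [0.404 0.23 ] [ 2.45  1.29 -0.  ]
24 -130.2 [0.4   0.233] [ 2.51  1.39 -0.  ]
25 -132.6 [0.397 0.237] [ 2.58  1.5  -0.  ]
26 -134.9 [0.393 0.24 ] [ 2.64  1.61 -0.  ]
27 -137.3 [0.39  0.244] [ 2.69  1.72 -0.  ]
28 -139.7 [0.386 0.247] [ 2.74  1.84 -0.  ]
29 -142.1 [0.383 0.251] [ 2.79  1.95 -0.  ]
30 -144.5 [0.38  0.255] [ 2.83  2.07 -0.  ]
31 -146.9 [0.377 0.259] [ 2.87  2.19 -0.  ]
32 -149.3 [0.375 0.264] [ 2.9   2.31 -0.  ]
33 -151.7 [0.372 0.268] [ 2.92  2.43 -0.  ]
34 -154.1 [0.37  0.273] [ 2.94  2.56 -0.  ]
35 -156.5 [0.368 0.277] [ 2.96  2.68 -0.  ]
36 -158.9 [0.366 0.282] [ 2.97  2.81 -0.  ]
37 -161.3 [0.364 0.286] [ 2.97  2.93 -0.  ]
38 -163.7 [0.363 0.291] [ 2.97  3.05 -0.  ]
39 -166.1 [0.361 0.296] [ 2.97  3.18 -0.  ]
40 -168.5 [0.36  0.301] [2.96 3.3  0.  ]
```

Call:
move_arm(motion=[0,0,0,0,0,0,1,0,0,0,0,0,0,1,0,0,0,0,0,0,1,0,0,0,0,0,0,1,0,0,0,0,0,0,1,0.06,0,0,0,0,0,1,0.12,0,0,0,0,0,1,0.25,0.01,0,0,0,0,1,0.37,0.02,0,0,0,0,1,0.5,0.04,0,0,0,0,1,0.62,0.07,0,0,0,0,1,0.74,0.1,0,0,0,0,1,0.86,0.13,0,0,0,0,1,0.98,0.17,0,0,0,0,1,1.1,0.21,0,0,0,0,1,1.21,0.26,0,0,0,0,1])

```text
time_s: 4.92
tcp_pos: [0.4635, 0.2058, 0.1858]
ee_rot: [[-0.953, -0.303, 0.002], [-0.303, 0.953, 0.003], [-0.003, 0.003, -1.0]]
wrist_force: [3.6, 1.8, -3.0]
gripper_width: 0.175
```

```bash
python3 -c "
from h import *
show(); s=r.sense()
cv2.imwrite('pics/t3.png',cv2.resize(imaging.capture('top')[75:275,180:380],None,fx=3,fy=3))
h=np.array([.4775,.3247]); g=s['tcp_pos'][:2]-h; R=np.hypot(*g); a0=np.degrees(np.arctan2(g[1],g[0])); print(R,a0)
"
```

```text
t 4.92 tcp [0.4635 0.2058 0.1858] yaw_y 107.61 zax [ 0.002  0.003 -1.   ] F [ 3.6  1.8 -3. ] M [ 0.51 -1.02 -0.24] w 0.175 j [  42.   12.  -19.   -0.  -58. -115.]
0.11969222390761894 -96.71519674689561
```

View pics/t3.png

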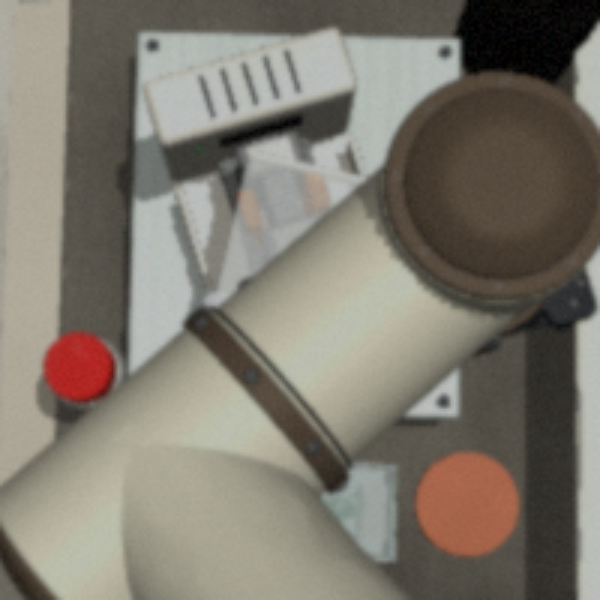

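The top view shows the hood turning with the gripper, now about 30° open. I'll continue along the arc.

Call:
move_arm(motion=[0.12,0.05,0,0,0,0,1,0.23,0.11,0,0,0,0,1,0.33,0.18,0,0,0,0,1,0.44,0.24,0,0,0,0,1,0.54,0.32,0,0,0,0,1,0.64,0.39,0,0,0,0,1,0.74,0.47,0,0,0,0,1,0.83,0.55,0,0,0,0,1,0.92,0.64,0,0,0,0,1,1.0,0.73,0,0,0,0,1,1.08,0.83,0,0,0,0,1,1.16,0.93,0,0,0,0,1,1.24,1.03,0,0,0,0,1,1.3,1.13,0,0,0,0,1,1.37,1.24,0,0,0,0,1,1.43,1.35,0,0,0,0,1,1.48,1.46,0,0,0,0,1,1.53,1.58,0,0,0,0,1,1.58,1.69,0,0,0,0,1])

```text
time_s: 6.55
tcp_pos: [0.3783, 0.2468, 0.1856]
ee_rot: [[-0.953, -0.302, -0.006], [-0.302, 0.953, -0.006], [0.008, -0.004, -1.0]]
wrist_force: [-7.0, -11.3, 8.8]
gripper_width: 0.172
```

```bash
python3 -c "
from h import *
show(); s=r.sense()
h=np.array([.4775,.3247]); g=s['tcp_pos'][:2]-h; R=np.hypot(*g); a0=np.degrees(np.arctan2(g[1],g[0])); print(R,a0)
for i,a in enumerate(np.arange(a0,-169.5,-2.4)):
  if i==0: continue
  p=h+.1195*np.array([np.cos(np.radians(a)),np.sin(np.radians(a))])
  print(round(a,1),p.round(3),units([*p,.186],s))
"
```

```text
t 6.55 tcp [0.3783 0.2468 0.1856] yaw_y 107.56 zax [-0.006 -0.006 -1.   ] F [ -7.  -11.3   8.8] M [-3.05  1.99 -0.33] w 0.172 j [  54.    7.  -26.   -0.  -58. -126.]
0.12614588082016137 -141.84289606842395
-144.2 [0.381 0.255] [-0.11  0.18 -0.01]
-146.6 [0.378 0.259] [-0.08  0.3  -0.01]
-149.0 [0.375 0.263] [-0.05  0.42 -0.01]
-151.4 [0.373 0.268] [-0.02  0.54 -0.01]
-153.8 [0.37  0.272] [ 0.    0.66 -0.01]
-156.2 [0.368 0.277] [ 0.02  0.79 -0.01]
-158.6 [0.366 0.281] [ 0.03  0.91 -0.01]
-161.0 [0.364 0.286] [ 0.03  1.04 -0.01]
-163.4 [0.363 0.291] [ 0.04  1.16 -0.01]
-165.8 [0.362 0.295] [ 0.03  1.29 -0.01]
-168.2 [0.361 0.3  ] [ 0.02  1.41 -0.02]
```

```bash
python3 -c "
from h import *
show()
cv2.imwrite('pics/t4.png',imaging.capture('top'))
cv2.imwrite('pics/s4.png',imaging.capture('scene'))
cv2.imwrite('pics/w4.png',imaging.capture('wrist'))
show()
"
```

```text
t 6.55 tcp [0.3783 0.2468 0.1856] yaw_y 107.56 zax [-0.006 -0.006 -1.   ] F [ -7.  -11.3   8.8] M [-3.05  1.99 -0.33] w 0.172 j [  54.    7.  -26.   -0.  -58. -126.]
t 6.7 tcp [0.3778 0.2472 0.1856] yaw_y 107.61 zax [-0.007 -0.005 -1.   ] F [-9.  -7.6  9.7] M [-2.38  2.54 -0.22] w 0.162 j [  54.    7.  -26.   -0.  -58. -126.]
```

View pics/s4.png

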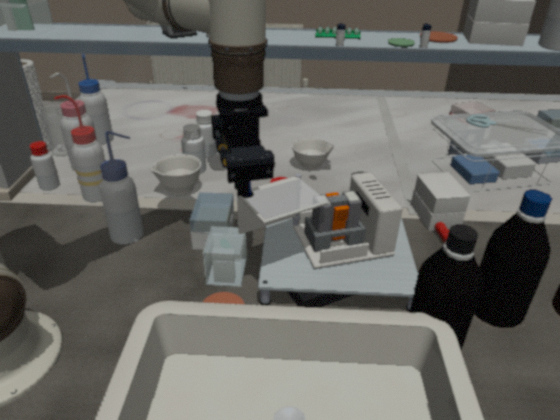

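View pics/w4.png

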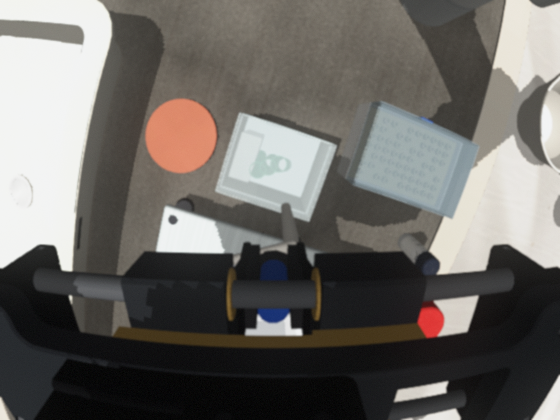

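View pics/t4.png

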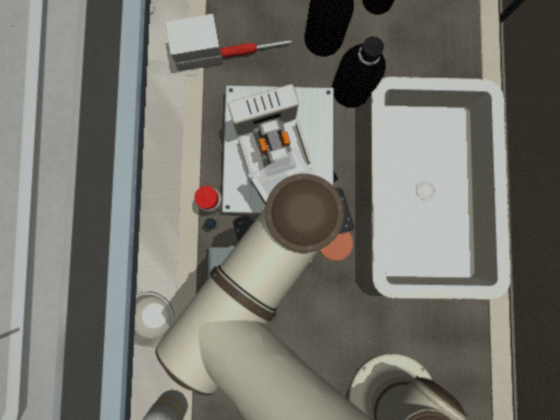

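The scene view shows the door about 75° open, but the TCP sits 7 mm outside the arc under roughly 13 N. The post is slipping toward the pad edge, so I'll open partly, re-measure it and re-centre.

Call:
move_arm(motion=[0,0,0,0,0,0,0,0,0,0,0,0,0,0,0,0,0,0,0,0,0,0,0,0,0,0,0,0,0,0,0,0,0,0,0])

```text
time_s: 7.12
tcp_pos: [0.3779, 0.2477, 0.1856]
ee_rot: [[-0.953, -0.303, -0.007], [-0.303, 0.953, -0.005], [0.008, -0.003, -1.0]]
wrist_force: [0.5, -1.0, 0.9]
gripper_width: 0.452
```

```bash
python3 -c "
from h import *
show()
P=imaging.camera_params('wrist')
a=imaging.capture('wrist')
cv2.imwrite('pics/w5.png',cv2.resize(a[180:360,170:390],None,fx=3.5,fy=3.3))
cv2.imwrite('pics/s5.png',cv2.resize(imaging.capture('scene')[130:280,180:400],None,fx=3.5,fy=3.5))
show()
"
```

```text
t 7.12 tcp [0.3779 0.2477 0.1856] yaw_y 107.63 zax [-0.007 -0.005 -1.   ] F [ 0.5 -1.   0.9] M [ 0.08 -0.03 -0.04] w 0.452 j [  54.    7.  -26.   -0.  -58. -126.]
t 7.22 tcp [0.3779 0.2475 0.1855] yaw_y 107.62 zax [-0.007 -0.005 -1.   ] F [ 0.6 -0.2 -0.2] M [ 0.03 -0.06 -0.02] w 0.479 j [  54.    7.  -26.   -0.  -58. -126.]
```

View pics/w5.png

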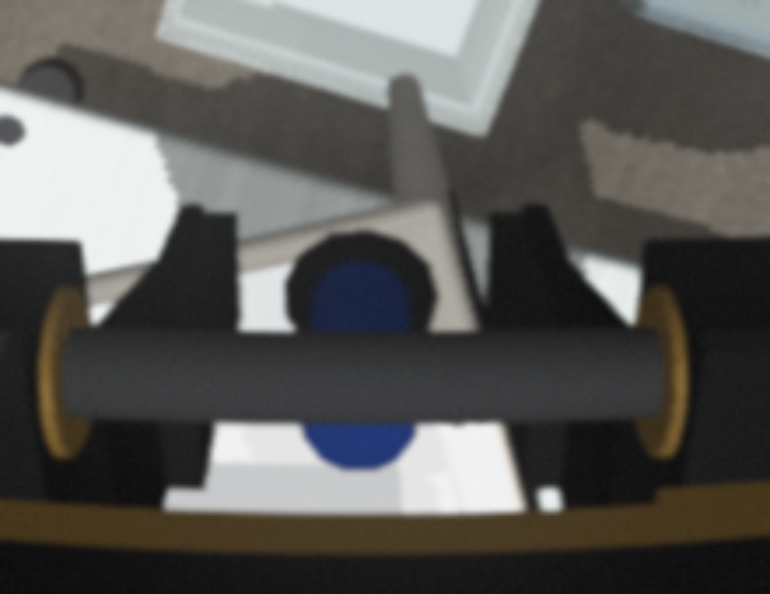

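View pics/s5.png

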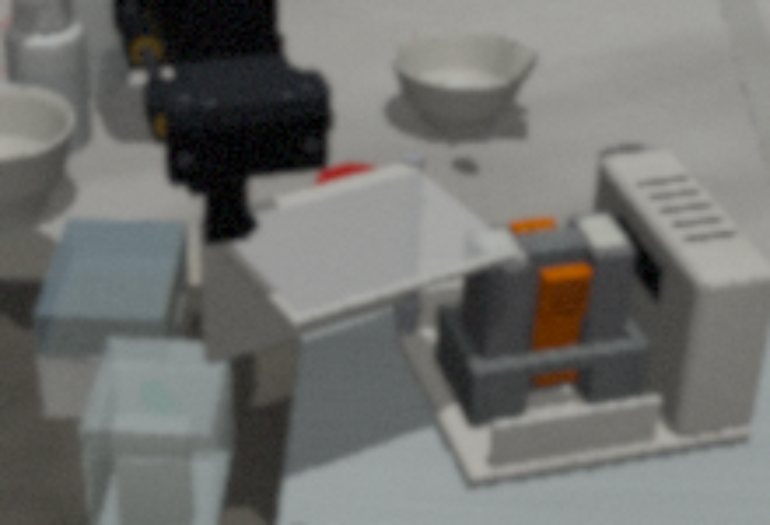

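```bash
python3 -c "
from h import *
P=imaging.camera_params('wrist')
w=lambda x,y:(170+(x+.5)/3.5-.5,180+(y+.5)/3.3-.5)
h=np.array([.4775,.3247])
for q,z in(((357,420),.221),((360,300),.18)):
  p=plane('wrist',*w(*q),z,P); g=p[:2]-h; print(p,np.hypot(*g),np.degrees(np.arctan2(g[1],g[0])))
top=plane('wrist',*w(436,203),.177,P);print('panel corner',top, np.hypot(*(top[:2]-h)))
for z in(.08,.085,.09,.095,.1): print(z,plane('wrist',*w(403,78),z,P))
show()
"
```

```text
[0.38530002 0.24834713 0.221     ] 0.11971047081078932 -140.37107962491956
[0.38682961 0.24899053 0.18      ] 0.11812300447082572 -140.13823281128253
panel corner [0.36686426 0.25550956 0.177     ] 0.13048978739075076
0.08 [0.37093789 0.25430826 0.08      ]
0.085 [0.36972871 0.25375127 0.085     ]
0.09 [0.36851953 0.25319429 0.09      ]
0.095 [0.36731035 0.2526373  0.095     ]
0.1 [0.36610117 0.25208032 0.1       ]
t 7.22 tcp [0.3779 0.2475 0.1855] yaw_y 107.62 zax [-0.007 -0.005 -1.   ] F [ 0.6 -0.2 -0.2] M [ 0.03 -0.06 -0.02] w 0.479 j [  54.    7.  -26.   -0.  -58. -126.]
```

```bash
python3 -c "
from h import *
s=r.sense();h=np.array([.4775,.3247])
for a in [-140.2]+list(np.arange(-142,-170,-2.25)):
  p=h+.119*np.array([np.cos(np.radians(a)),np.sin(np.radians(a))])
  print(round(a,1),p.round(3),units([*p,.186],s))
"
```

```text
-140.2 [0.386 0.249] [-0.2  -0.04 -0.01]
-142.0 [0.384 0.251] [-0.17  0.05 -0.01]
-144.2 [0.381 0.255] [-0.13  0.16 -0.01]
-146.5 [0.378 0.259] [-0.1   0.27 -0.01]
-148.8 [0.376 0.263] [-0.07  0.39 -0.01]
-151.0 [0.373 0.267] [-0.04  0.5  -0.01]
-153.2 [0.371 0.271] [-0.02  0.61 -0.01]
-155.5 [0.369 0.275] [-0.    0.73 -0.01]
-157.8 [0.367 0.28 ] [ 0.01  0.85 -0.01]
-160.0 [0.366 0.284] [ 0.02  0.96 -0.01]
-162.2 [0.364 0.288] [ 0.02  1.08 -0.01]
-164.5 [0.363 0.293] [ 0.02  1.2  -0.02]
-166.8 [0.362 0.297] [ 0.01  1.31 -0.02]
-169.0 [0.361 0.302] [-0.    1.43 -0.02]
```

Call:
move_arm(motion=[-0.2,-0.03,0,0,0,0,0.3,-0.2,-0.03,0,0,0,0,0.5,-0.2,-0.03,0,0,0,0,0.5,-0.2,-0.03,0,0,0,0,0.5,-0.17,0.05,0,0,0,0,0.5,-0.13,0.16,0,0,0,0,0.5,-0.1,0.27,0,0,0,0,0.5,-0.07,0.39,0,0,0,0,0.5,-0.04,0.5,0,0,0,0,0.5,-0.02,0.61,0,0,0,0,0.5,0,0.73,0,0,0,0,0.5,0.01,0.85,0,0,0,0,0.5,0.02,0.96,0,0,0,0,0.5,0.02,1.08,0,0,0,0,0.5,0.02,1.2,0,0,0,0,0.5,0.01,1.31,0,0,0,0,0.5,0,1.43,0,0,0,0,0.5,0,1.43,0,0,0,0,0.5])

```text
time_s: 8.72
tcp_pos: [0.3608, 0.3034, 0.1855]
ee_rot: [[-0.953, -0.303, -0.006], [-0.303, 0.953, -0.004], [0.007, -0.002, -1.0]]
wrist_force: [0.7, 0.3, 0.6]
gripper_width: 0.25
```

```bash
python3 -c "
from h import *
show()
P=imaging.camera_params('wrist')
a=imaging.capture('wrist')
cv2.imwrite('pics/w6.png',cv2.resize(a[100:400,100:500],None,fx=2,fy=2))
cv2.imwrite('pics/s6.png',cv2.resize(imaging.capture('scene')[130:280,180:400],None,fx=3.5,fy=3.5))
show()
"
```

```text
t 8.72 tcp [0.3608 0.3034 0.1855] yaw_y 107.66 zax [-0.006 -0.004 -1.   ] F [0.7 0.3 0.6] M [-0.02  0.04 -0.01] w 0.25 j [  60.    9.  -23.   -0.  -58. -132.]
t 8.82 tcp [0.3609 0.3028 0.1855] yaw_y 107.64 zax [-0.006 -0.004 -1.   ] F [ 0.1  0.5 -0.1] M [ 0.03 -0.06  0.03] w 0.253 j [  60.    9.  -23.   -0.  -58. -132.]
```

View pics/w6.png

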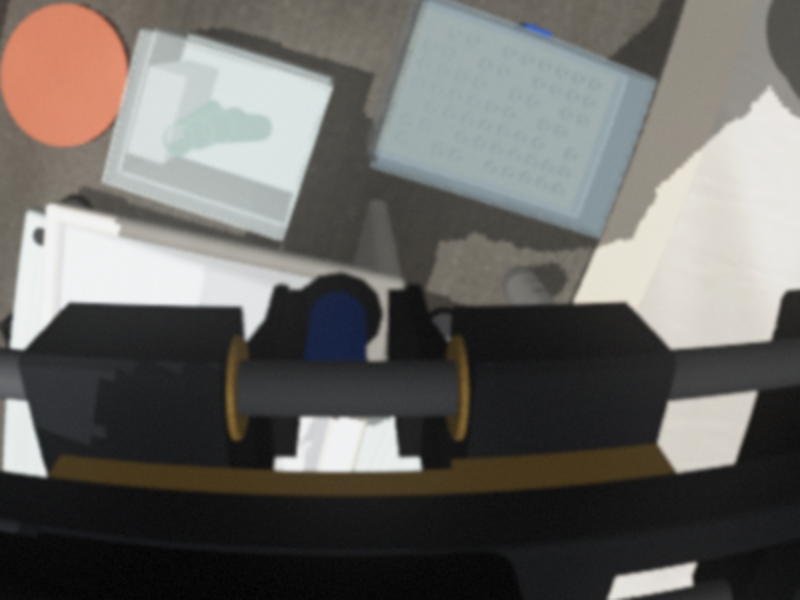

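View pics/s6.png

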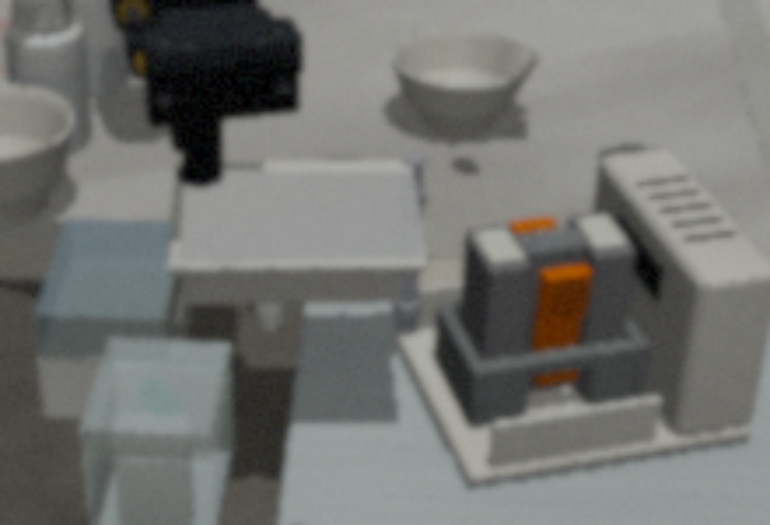

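The door is at about 101° in both views: hood over the slide box without touching, post seated between the fingers. I'll open, rise, and go above the cassette.

```bash
python3 -c "
from h import *
print(units([.54,.275,.30]))"
```

```text
[-4.04 -2.03 -2.89]
```

Call:
move_arm(motion=[0,-0.06,0,0,0,0,0,0,-0.06,0,0,0,0,0,0,-0.06,0,0,0,0,0,0,-0.06,-0.7,0,0,0,0,0,-0.06,-1.5,0,0,0,0,0,-0.06,-2.3,0,0,0,0,0,-0.06,-2.9,0,0,0,-1,-1,-0.5,-2.9,0,0,0,-1,-2,-1,-2.9,0,0,0,-1,-3,-1.5,-2.9,0,0,0,-1,-4,-2,-2.9,0,0,0,-1,-4,-2,-2.9,0,0,0,-1,-4,-2,-2.9,0,0,0,-1,-4,-2,-2.9,0,0,0,-1,-4,-2,-2.9,0,0,0,-1])

```text
time_s: 10.07
tcp_pos: [0.5374, 0.2756, 0.3007]
ee_rot: [[-0.953, -0.303, -0.006], [-0.303, 0.953, -0.004], [0.007, -0.002, -1.0]]
wrist_force: [-0.3, -0.6, -0.4]
gripper_width: 0.986
```

```bash
python3 -c "
from h import *
show()
P=imaging.camera_params('wrist')
a=imaging.capture('wrist'); cv2.imwrite('pics/w7r.png',a)
cv2.imwrite('pics/w7.png',cv2.resize(a[100:400,100:500],None,fx=2,fy=2))
np.save('P7.npy',P['world_from_camera']); 
for n in('top','scene'): cv2.imwrite(f'pics/{n}7.png',imaging.capture(n))
cv2.imwrite('pics/t7z.png',cv2.resize(cv2.imread('pics/top7.png')[75:275,180:380],None,fx=3,fy=3))
"
```

```text
t 10.07 tcp [0.5374 0.2756 0.3007] yaw_y 107.67 zax [-0.006 -0.004 -1.   ] F [-0.3 -0.6 -0.4] M [ 0.07 -0.   -0.06] w 0.986 j [  42.   18.    5.   -0.  -78. -115.]
```

View pics/w7.png

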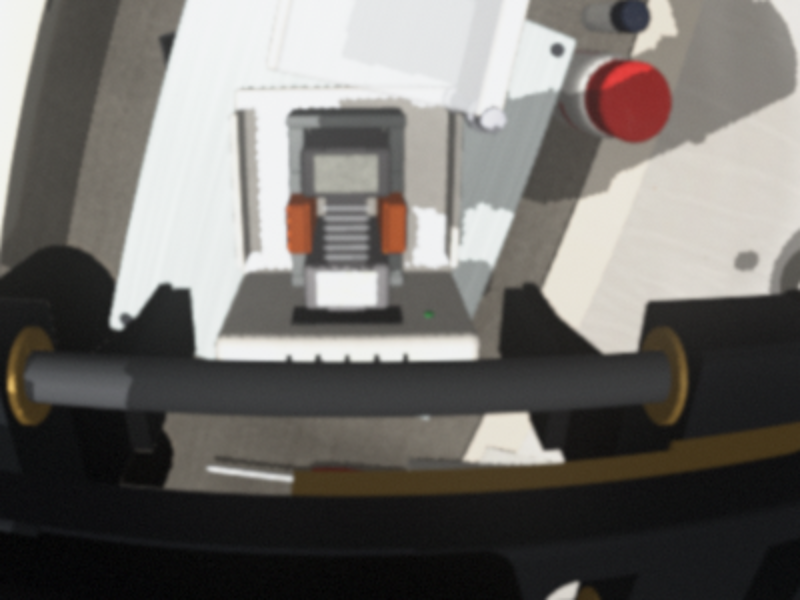

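View pics/t7z.png

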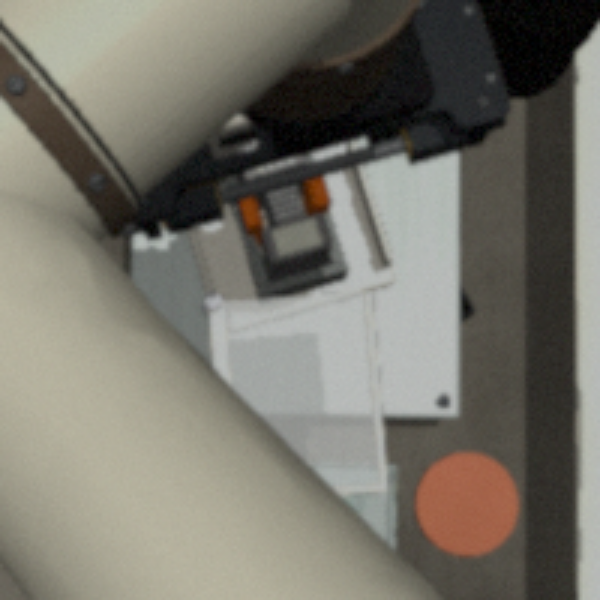

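View pics/scene7.png

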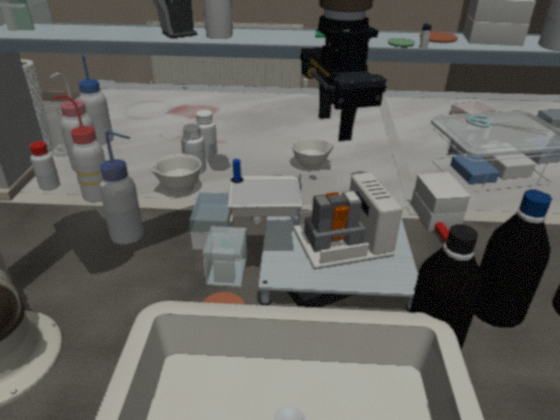

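```bash
python3 - <<'E'
from h import *
K=imaging.camera_params('wrist'); K['world_from_camera']=np.load('P7.npy')
y=np.radians(17.5); O=np.array([.552,.279])
def sc(p): d=p[:2]-O; return np.round([d[0]*np.cos(y)+d[1]*np.sin(y),-d[0]*np.sin(y)+d[1]*np.cos(y)],4)
w=lambda x,yy:(100+(x+.5)/2-.5,100+(yy+.5)/2-.5)
for n,q in dict(Lin=(312,252),Lout=(287,250),Rin=(381,252),Rout=(407,250),LoutN=(288,197),RoutN=(406,195)).items():
    p=plane('wrist',*w(*q),.154,K); print(n,p.round(4),sc(p))
# cassette top cream blocks z=.158
for n,q in dict(farL=(312,307),farR=(380,307),nearL=(313,152),nearR=(379,152)).items():
    p=plane('wrist',*w(*q),.158,K); print(n,p.round(4),sc(p))
# housing top front edge
for q in((219,337),(478,337)):
    p=plane('wrist',*w(*q),.166,K); print('hous',p.round(4),sc(p))
p=plane('wrist',*w(492,118),.18,K); print('hinge',p,sc(p))
for n in('top','scene'):
    a=cv2.imread(f'pics/{n}7.png').astype(int); m=((a[...,2]>a[...,0]+70)&(a[...,2]>a[...,1]+50)).astype('uint8')
    N,l,st,c=cv2.connectedComponentsWithStats(m)
    for i in range(1,N):
        if st[i,4]>25: print(n,st[i],c[i], plane(n,*c[i],.154).round(4),sc(plane(n,*c[i],.154)))
E
```

```text
Lin [0.5715 0.2667 0.154 ] [ 0.0149 -0.0176]
Lout [0.5744 0.2544 0.154 ] [ 0.0139 -0.0302]
Rin [0.5609 0.2997 0.154 ] [0.0148 0.0171]
Rout [0.556  0.3119 0.154 ] [0.0137 0.0301]
LoutN [0.5479 0.2472 0.154 ] [-0.0135 -0.0291]
RoutN [0.5293 0.3021 0.154 ] [-0.0148  0.0288]
farL [0.5987 0.275  0.158 ] [ 0.0433 -0.0178]
farR [0.5881 0.3081 0.158 ] [0.0432 0.017 ]
nearL [0.522  0.2524 0.158 ] [-0.0366 -0.0164]
nearR [0.5124 0.2823 0.158 ] [-0.0368  0.0151]
hous [0.6266 0.2337 0.166 ] [ 0.0576 -0.0657]
hous [0.586  0.3605 0.166 ] [0.057  0.0675]
hinge [0.47865017 0.32315032 0.18      ] [-0.0567  0.0642]
top [283 134   6  10  41] [285.53658537 138.7804878 ] [0.5588 0.2567 0.154 ] [-0.0002 -0.0233]
top [260 141   6  10  41] [262.92682927 145.14634146] [0.5447 0.3023 0.154 ] [0.     0.0245]
top [319 226  33  34 884] [335.1821267  242.56900452] [0.3506 0.1551 0.154 ] [-0.2293 -0.0576]
scene [ 72 127  21   8 121] [ 81.89256198 130.79338843] [-0.0461  0.5498  0.154 ] [-0.489   0.4381]
scene [ 30 141  15  14 139] [ 37.07194245 147.24460432] [-0.1111  0.4547  0.154 ] [-0.5795  0.3669]
scene [335 206  14  11  60] [340.3        209.18333333] [0.5595 0.2493 0.154 ] [-0.0018 -0.0305]
scene [333 218  12  11  62] [338.09677419 223.87096774] [0.5529 0.202  0.154 ] [-0.0223 -0.0737]
scene [436 222  13  17 120] [442.325      229.18333333] [0.7329 0.1989 0.154 ] [ 0.1485 -0.1308]
scene [208 293  33  10 203] [224.45812808 297.9408867 ] [0.3804 0.0064 0.154 ] [-0.2456 -0.2084]
```

The catches measure symmetric about (0.552, 0.279), at ±30 mm across as specified and with yaw 17.5°, matching the housing and hinge. I'll centre and descend to just above the cassette, then check.

```bash
python3 -c "
from h import *
print(units([.552,.279,.30]),units([.552,.279,.175]))"
```

```text
[-0.38 -0.04  0.03] [-0.4  -0.04  3.16]
```

Call:
move_arm(motion=[-0.39,-0.04,0,-0.02,-0.08,0.03,-1,-0.39,-0.04,0,-0.02,-0.08,0.03,-1,-0.39,-0.04,0.7,-0.02,-0.08,0.03,-1,-0.39,-0.04,1.4,-0.02,-0.08,0.03,-1,-0.4,-0.04,2.1,-0.02,-0.08,0.03,-1,-0.4,-0.04,2.8,-0.02,-0.08,0.03,-1,-0.4,-0.04,3.16,-0.02,-0.08,0.03,-1,-0.4,-0.04,3.16,-0.02,-0.08,0.03,-1,-0.4,-0.04,3.16,-0.02,-0.08,0.03,-1])

```text
time_s: 10.97
tcp_pos: [0.5516, 0.279, 0.1751]
ee_rot: [[-0.953, -0.303, 0.0], [-0.303, 0.953, -0.0], [-0.0, -0.0, -1.0]]
wrist_force: [0.3, 0.1, 0.1]
gripper_width: 0.997
```

```bash
python3 -c "
from h import *
show()
a=imaging.capture('wrist')
cv2.imwrite('pics/w8.png',cv2.resize(a[100:400,100:500],None,fx=2,fy=2))
cv2.imwrite('pics/s8.png',cv2.resize(imaging.capture('scene')[120:280,230:420],None,fx=3.5,fy=3.5))
print(units([.552,.279,.121]))
"
```

```text
t 10.97 tcp [0.5516 0.279  0.1751] yaw_y 107.64 zax [ 0. -0. -1.] F [0.3 0.1 0.1] M [0.01 0.   0.05] w 0.997 j [  42.   23.   -5.    0.  -62. -114.]
[ 0.03 -0.01  1.4 ]
```

View pics/w8.png

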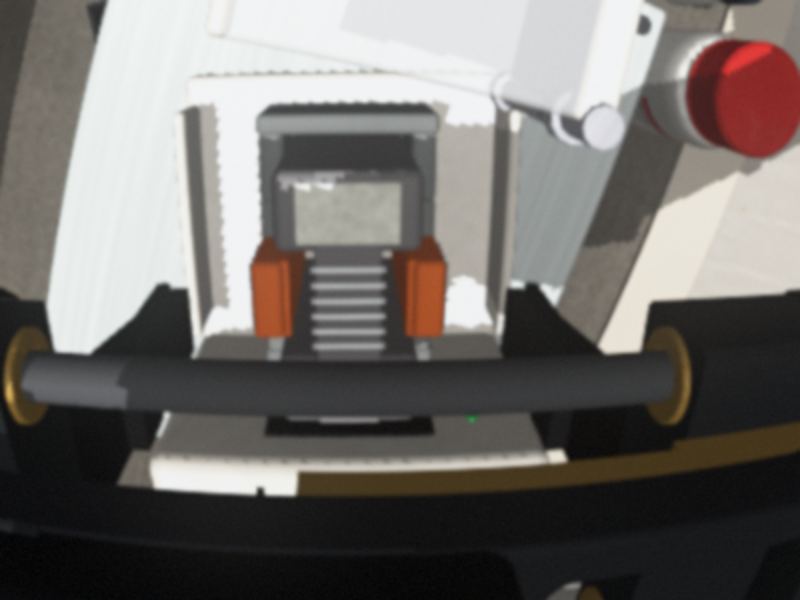

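View pics/s8.png

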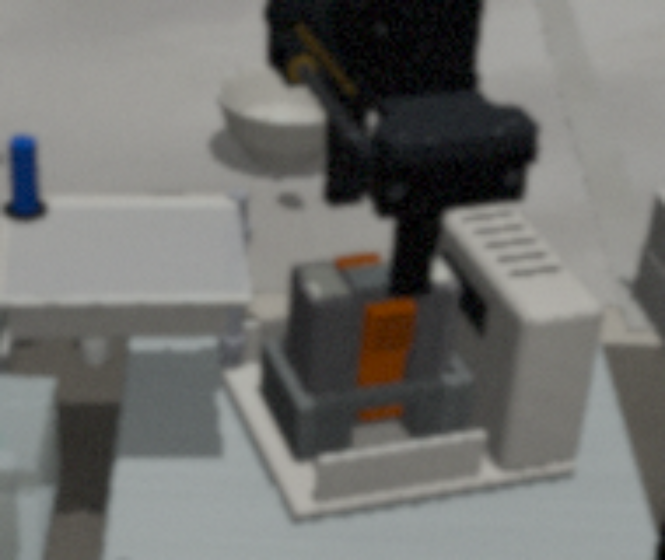

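Both catches sit between the open fingers, symmetric at (270,297) and (427,290), with clear room around them. I'll descend and pinch.

Call:
move_arm(motion=[0.02,0,0.5,0,0,0,-1,0.02,0,1,0,0,0,-1,0.02,0,1.35,0,0,0,-1,0.02,0,1.35,0,0,0,-1,0.02,0,1.35,0,0,0,1,0.02,0,1.35,0,0,0,1,0.02,0,1.35,0,0,0,1,0.02,0,1.35,0,0,0,1,0.02,0,1.35,0,0,0,1,0.02,0,1.35,0,0,0,1,0.02,0,1.35,0,0,0,1,0.02,0,1.35,0,0,0,1,0.02,0,1.35,0,0,0,1,0.02,0,1.35,0,0,0,1,0.02,0,1.35,0,0,0,1,0.02,0,1.35,0,0,0,1])

```text
time_s: 12.4
tcp_pos: [0.5527, 0.2797, 0.1243]
ee_rot: [[-0.953, -0.303, 0.005], [-0.303, 0.953, 0.003], [-0.006, 0.001, -1.0]]
wrist_force: [-0.1, -0.5, 4.2]
gripper_width: 0.5
```

```bash
python3 -c "
from h import *
show()
a=imaging.capture('wrist')
cv2.imwrite('pics/w9.png',cv2.resize(a[100:400,100:500],None,fx=2,fy=2))
cv2.imwrite('pics/s9.png',cv2.resize(imaging.capture('scene')[120:280,230:420],None,fx=3.5,fy=3.5))
show()
"
```

```text
t 12.4 tcp [0.5527 0.2797 0.1243] yaw_y 107.66 zax [ 0.005  0.003 -1.   ] F [-0.1 -0.5  4.2] M [-0.16  0.35  0.03] w 0.5 j [  42.   26.   -8.    0.  -55. -114.]
t 12.5 tcp [0.5527 0.2797 0.1243] yaw_y 107.66 zax [ 0.005  0.003 -1.   ] F [-1.  -1.3  5.2] M [-0.18  0.38  0.1 ] w 0.502 j [  42.   26.   -8.    0.  -55. -114.]
```

View pics/w9.png

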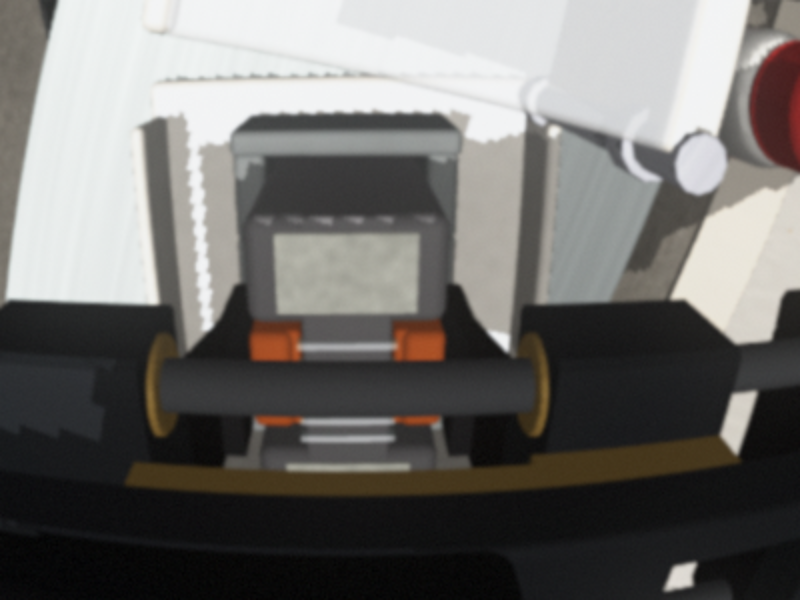

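View pics/s9.png

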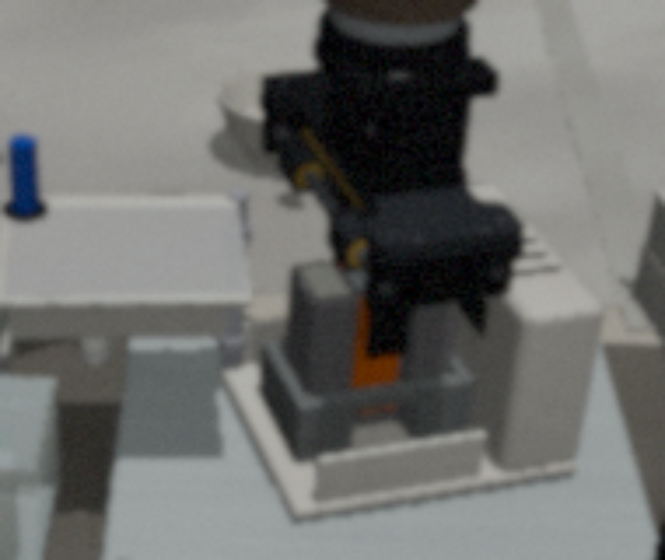

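Both catches look pinched in evenly, and the opening reads 0.50 (about 44–45 mm). I'll start a slow lift.

Call:
move_arm(motion=[0,0,0,0,0,0,1,0,0,0,0,0,0,1,0,0,-0.1,0,0,0,1,0,0,-0.2,0,0,0,1,0,0,-0.3,0,0,0,1,0,0,-0.4,0,0,0,1,0,0,-0.5,0,0,0,1,0,0,-0.6,0,0,0,1,0,0,-0.6,0,0,0,1])

```text
time_s: 13.25
tcp_pos: [0.5531, 0.28, 0.1494]
ee_rot: [[-0.953, -0.304, 0.007], [-0.304, 0.953, 0.004], [-0.008, 0.002, -1.0]]
wrist_force: [1.4, 1.2, -1.8]
gripper_width: 0.501
```

```bash
python3 -c "
from h import *
show()
a=imaging.capture('wrist')
cv2.imwrite('pics/w10.png',cv2.resize(a[100:400,100:500],None,fx=2,fy=2))
cv2.imwrite('pics/s10.png',cv2.resize(imaging.capture('scene')[120:280,230:420],None,fx=3.5,fy=3.5))
show()
"
```

```text
t 13.25 tcp [0.5531 0.28   0.1494] yaw_y 107.67 zax [ 0.007  0.004 -1.   ] F [ 1.4  1.2 -1.8] M [-0.02 -0.02  0.08] w 0.501 j [  42.   25.   -7.    0.  -58. -114.]
t 13.35 tcp [0.5526 0.2797 0.1485] yaw_y 107.66 zax [ 0.005  0.003 -1.   ] F [-0.4 -0.8 -2.4] M [0.01 0.08 0.05] w 0.5 j [  42.   25.   -7.    0.  -58. -114.]
```

View pics/s10.png

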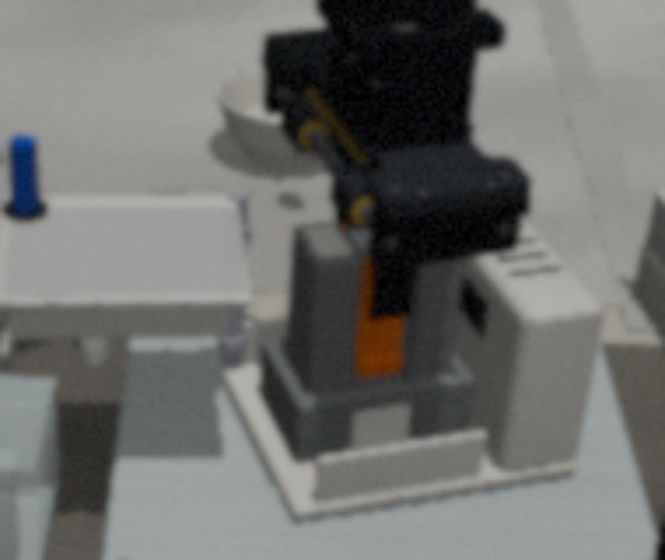

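View pics/w10.png

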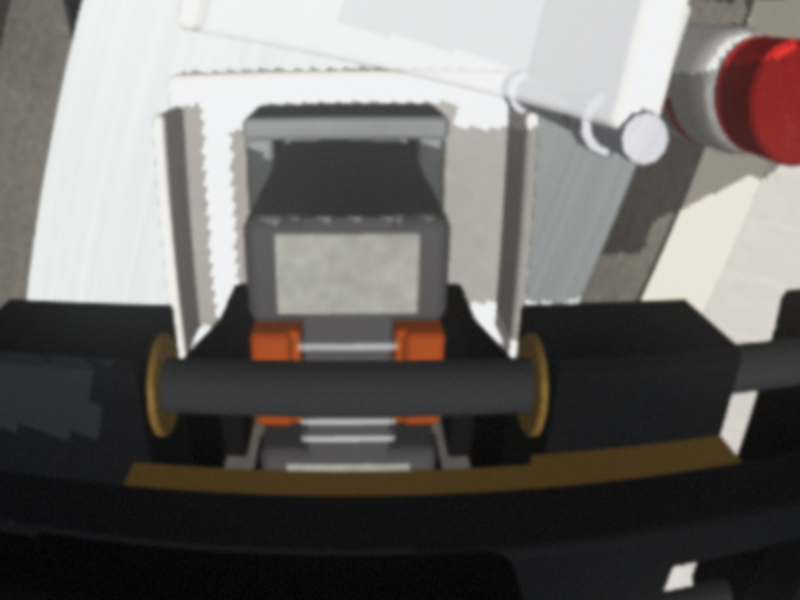

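The cassette has risen with the fingers: the hooks are free, the load is about 2 N, and its pose in the wrist view is unchanged. I'll continue up.

Call:
move_arm(motion=[0,0,-0.15,0,0,0,1,0,0,-0.35,0,0,0,1,-0.01,0,-0.55,0,0,0,1,-0.01,0,-0.75,0,0,0,1,-0.01,0,-0.95,0,0,0,1,-0.01,0,-1.15,0,0,0,1,-0.01,0,-1.35,0,0,0,1,-0.01,0,-1.6,0,0,0,1,-0.01,0,-1.85,0,0,0,1,-0.01,0,-2.1,0,0,0,1,-0.02,0,-2.35,0,0,0,1,-0.02,0,-2.6,0,0,0,1,-0.02,0,-2.85,0,0,0,1,-0.02,0,-3.05,0,0,0,1,-0.02,0,-3.2,0,0,0,1,-0.02,0,-3.25,0,0,0,1,-0.02,0,-3.25,0,0,0,1,-0.02,0,-3.25,0,0,0,1,-0.02,0,-3.25,0,0,0,1])

```text
time_s: 14.93
tcp_pos: [0.5523, 0.2793, 0.2776]
ee_rot: [[-0.953, -0.303, 0.004], [-0.303, 0.953, 0.003], [-0.005, 0.001, -1.0]]
wrist_force: [-0.2, -0.1, -2.5]
gripper_width: 0.501
```

```bash
python3 -c "
from h import *
show()
a=imaging.capture('wrist')
cv2.imwrite('pics/w11.png',cv2.resize(a[100:400,100:500],None,fx=2,fy=2))
cv2.imwrite('pics/s11.png',imaging.capture('scene'))
cv2.imwrite('pics/t11.png',imaging.capture('top'))
show()
"
```

```text
t 14.93 tcp [0.5523 0.2793 0.2776] yaw_y 107.65 zax [ 0.004  0.003 -1.   ] F [-0.2 -0.1 -2.5] M [ 0.01  0.   -0.09] w 0.501 j [  42.   20.    5.    0.  -75. -114.]
t 15.08 tcp [0.5525 0.2794 0.2779] yaw_y 107.65 zax [ 0.004  0.003 -1.   ] F [-0.2 -0.  -2.8] M [-0.04  0.03  0.  ] w 0.502 j [  42.   20.    5.    0.  -75. -114.]
```

View pics/s11.png

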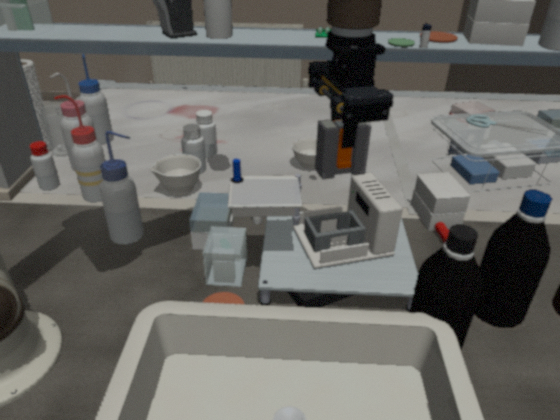

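View pics/w11.png

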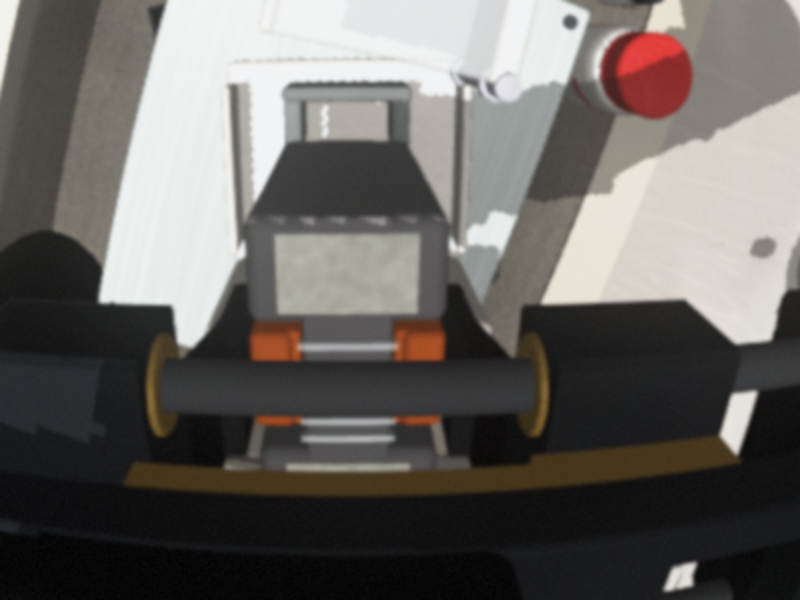

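View pics/t11.png

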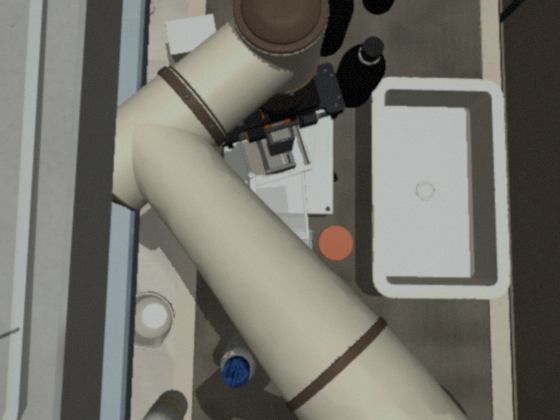

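```bash
python3 -c "
from h import *
a=cv2.imread('pics/s11.png').astype(int)
m=(a[...,0]>a[...,2]+50)&(a[...,0]>a[...,1]+30); y,x=np.nonzero(m); k=(x>220)&(x<255)&(y>150)&(y<195)
print(x[k].mean(),y[k].min(),y[k].max()); p=plane('scene',x[k].mean(),(y[k].min()+y[k].max())/2,.202); g=p[:2]-[.4775,.3247]; print(p,np.hypot(*g),'door rad',np.radians(-66.2-np.degrees(np.arctan2(g[1],g[0]))))
d=np.abs(a-cv2.imread('pics/scene0.png').astype(int)).max(2)
for n,(x0,x1,y0,y1) in dict(tip=(190,228,192,235),slide=(203,248,240,285),petri=(203,245,292,306),vial=(250,262,190,225)).items(): print(n,(d[y0:y1,x0:x1]>30).mean())
show()"
```

```text
236.32258064516128 159 180
[0.36274988 0.29838239 0.202     ] 0.11772937379281934 door rad 1.7607364868677098
tip 0.0030599755201958386
slide 0.0
petri 0.0
vial 0.4452380952380952
t 15.08 tcp [0.5525 0.2794 0.2779] yaw_y 107.65 zax [ 0.004  0.003 -1.   ] F [-0.2 -0.  -2.8] M [-0.04  0.03  0.  ] w 0.502 j [  42.   20.    5.    0.  -75. -114.]
```

```bash
python3 -c "
from h import *
K=imaging.camera_params('wrist'); K['world_from_camera']=np.load('P7.npy')
w=lambda x,y:(100+(x+.5)/2-.5,100+(y+.5)/2-.5)
print('vial',plane('wrist',*w(632,14),.078,K),plane('top',209.5,224,.078),'bottle',plane('wrist',*w(635,97),.107,K),plane('top',207,197,.107))
r.finish_job()"
```

```text
vial [0.3904761  0.41291142 0.078     ] [0.38663761 0.41641363 0.078     ] bottle [0.44089221 0.41966683 0.107     ] [0.4422086  0.41913216 0.107     ]
the job is handed in; nothing more can be done
```

The door is open past a right angle and the cassette is out of its bay, held about 15 cm up. I handed the job in at about 15.1 s, with no verdict reported.

**What I did:** I swung the door open by its blue post. I then pinched both orange catches, lifted the cassette straight up and held it.

**One hitch:** partway through the swing the post slipped about 8 mm toward the pad edge, with up to about 16 N at the wrist. I opened the fingers, re-centred, and pushed the door the rest of the way with the post loosely between them.

**Last checks:**
- **Door:** measured at 1.76 rad, against the 1.57 right angle and 1.85 stop.
- **Lift:** the tool rose from z = 0.124 to 0.278. The cassette underside should be near 0.215, above the housing at 0.166 and the hood at 0.177.
- **Hold:** the gripper axis is within 0.3° of vertical and the arm was still. The wrist carried about 2.5 N, close to the cassette's weight.
- **Catches:** both look fully pressed in the wrist view. The opening reads 0.50, about 44 mm, slightly under the stated 46 mm. It also read low on the 16 mm post (about 15 mm).
- **Slide box, tip box and dish:** they look unchanged in the final scene picture.
- **Reagent bottle and vial:** their positions matched before and after the swing, within about 1 mm for the bottle and 5 mm for the vial. The bottle was still upright in the last wrist view. The vial's check in the final scene picture failed because the opened door hides it, so its last position check was just before the cassette was grasped.

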